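# Inspect a ring under the loupe at its focal height

### The arm

A 7-joint arm with a two-finger parallel gripper is mounted at the origin on a cart in front of the work surface, level with it; the furniture and walls round the work are solid. World frame = base frame: x ahead of the robot, y to its left, z up, the work surface at z = 0. Lengths are in m, angles in rad, forces in N, time in s.
With the tool pointing down it reaches from about 0.4 to 0.875 m from the base axis. Payload 19.3 kg.
Tool frame: the origin (TCP) lies at the very end of the fingers, on their centre line; the grasp point (between the pads) lies 19 mm behind it; z points along the fingers, y is the line along which they close (so a half turn about z gives the same grasp; the last joint's range is limited). The gripper opens to 85 mm and grips with 20 to 120 N. Pads are 22 mm wide; open, the fingers measure 114 mm over their backs; the gripper's body (76 mm by 85 mm) begins 54 mm behind the grasp point. The pads swing forward as they close: fully open they stand 13 mm farther back than shut.
Start: joints at [1.221, 0.521, -0.036, 1.599, 0.021, 1.021, -0.113], TCP at [0.173, -0.601, 0.231] pointing down, gripper open.
Joint ranges: [-2.91, 2.91], [-0.3, 2.13], [-1.5, 1.42], [0.17, 2.43], [-1.26, 4.41], [0.16, 1.93], [-2.52, 2.52]. Speed limits (rad/s): [1.89, 1.89, 2.39, 2.39, 3.01, 3.01, 3.01].

### API

Orientations are given as a unit quaternion [x, y, z, w].
In Python, from cell import robot gives the robot as it stands.
- The arm moves only by the shell command python3 -m jog 'ROWS' [FORCE]. ROWS is JSON, one flat list of numbers, 7 for each row, row after row: the opening, from 0 (shut) to 1 (fully open), then the shift along the tool's x, y, z in cm, then the turn, a rotation vector about the tool's x, y, z in degrees. In form: [claw, x, y, z, ax, ay, az, claw, x, y, z, ax, ay, az, ...]. A call has 1 to 5 rows; each row shifts and turns the commanded pose from where the row before left it, along the tool's axes as they then stand; what a row does not reach is not made up. A row lasts 1/12 s, in which the tool goes at most 41.7 mm and 7.16 degrees, less where a joint would pass 70% of its speed; a pose out of reach is approached as far as the arm can. A call with a gripper value outside its range is refused whole. The fingers move at their own pace and stop on an object; FORCE is the grip in N (left out, the last holds). Time passes only in rows, so rows that do not move let the fingers close. It gives the time, the measured TCP pose, the force, the opening and the grip force at its end, in the units of the state.
- robot.sense(): the state, without advancing time (a new reading comes with each control period).
- robot.get_image(name): name is "scene" or "top" or "wrist"; returns a dict with "image" (420x560x3 uint8, red, green, blue), "range_z" (420x560 float32, m along the optical axis (not along the pixel's ray), 0 where there is no reading), "intrinsics" (3x3 intrinsics, pixels), "xyz" and "orientation" of the camera in the world. Camera axes: x right, y up, looking along -z (the intrinsics and any distortion apply to the point x, -y, -z); pixel columns grow to the right and rows downward; lengths in m; the calibration is good to about 2 mm. A picture is of the moment at which its call begins.
- robot.close_job(): hands the job in; it is judged then, once.
The state is a dict: "t": time; "qpos": joint angles; "dq": joint speeds; "effort": joint torques, N m; "ee_pos": TCP position; "tcp_rot": TCP orientation; "contact_force": force on the tool from outside, world axes, zero at the start; "torque": the same for the moment, N m; "finger_gap": opening from 0.0 (shut) to 1.0 (fully open); "grasp_force": force on a finger pad.
Only numpy, scipy, OpenCV 4.12 (cv2) and the standard library are available. Lean on these libraries where they do the work, as an engineer would, in place of code of your own. Each camera call takes 0.05 s, during which the arm holds its last target. There are 200 camera calls.

### The job

Lay the loose ring flat on the middle of the small steel block in front of the focus gauge, the post with a sliding pointer, and let go of it. Then take the loupe by its flat handle, so that the lens stays uncovered, and hold it level, right way up and centred over the ring, with its underside at the height of the pointer's tip, touching nothing; finish while holding it there, still. Do not shift the pointer, the block or the other things on the bench.

Things in the scene. Friction and masses are not known exactly. Their poses are not given: they have to be found in the camera images.
- ring_center (a point): Unfinished yellow finger ring, 21 x 25 mm and 5 mm high, lying flat on the bench; this is the centre of the band, half-way up (2.5 mm above its underside). z up; x across the band, where it is 22 mm wide outside (grip it there); its small lug points along y.
- block_top (a point): Small plain dark steel bench block, 38 (x) x 44 (y) x 22 mm high, loose, 0.28 kg; this is the centre of its top face, z up.
- pointer_tip (a point): Tip of the focus gauge's thin (4 mm) horizontal pointer. Its height (50 to 78 mm above the bench, different each time) marks where the loupe's underside must be. It points along this frame's -x, towards the block, ends 37 mm from the post's axis and about 38 mm short of the block's centre. Its collar (18 mm wide, 14 mm high) slides on the post if pushed with over 8 N.
- gauge: The focus gauge: a fixed round foot (56 mm wide, 12 mm high) with an upright 8 mm post with a cap, 105 mm high in all, and a sliding collar with the pointer. Origin on the bench at the post's axis, z up, -x towards the block.
- loupe_lens (a point): Loupe, 40 g: a black round barrel, 25 mm wide and 20 mm high, with a flat grey metal handle at its lower edge. This is the centre of the barrel's underside (z up along the barrel). The handle runs from the barrel along -y. At the start the barrel stands on the flat pale board and the handle sticks out over the board's near edge.
- loupe_handle (a point): Middle of the loupe's flat handle, half-way up: 14 mm wide (x), 5 mm thick (z), free for 25 mm of its length (y), its underside flush with the barrel's underside. It lies 26 mm along -y and 2.5 mm along z from loupe_lens, and has the same axes. At the start its underside is 13 mm above the bench, with only air below.
- board: Pale ceramic soldering board, 121 (x) x 151 (y) x 13 mm, loose, 0.27 kg; origin at the centre of its underside. The loupe stands at its near (-x) edge.
- tin: Bystander: round yellow metal tin, 67 mm wide, 20 mm high; origin at its underside's centre.
- dish: Bystander: pale round dish, 77 mm wide, 7 mm high; origin at its underside's centre.
- strip: Bystander: small bent strip of grey metal, 19 x 43 x 11 mm; origin at its underside's centre.
- tongs: Bystander: dark tongs lying flat, 48 x 150 x 10 mm; origin at its underside's centre.
Mind the look-alikes: they are no part of the job. What is shaped like the part that bears loupe_lens but red is not meant. There is more than one size of the gauge; the one meant has the size given above.

How it is judged:
By the outcome, as a careful person would: the job done as asked, in the order asked, and still so for the second after the job is handed in, while the arm keeps its last pose, push and grip.
It also fails if it takes over 61 s, if anything falls off the work surface, if the arm or the gripper's body presses on something with over 40 N, if the wrist force passes 120 N, or if a joint passes its speed limit or range.

## Working session

There is one attempt and no reset: what is moved stays moved. The work goes in short steps, Python scripts to look and compute and a shell command to move; the robot and the scene stay as the last step left them, time stands still between calls to the robot, and variables do not carry over. Pictures are saved under pics/ and viewed, at most 12 in all, crops included, and the job is handed in when it is done.

```bash
mkdir -p pics
cat > h.py <<'E'
import numpy as np, cv2
from cell import robot
from scipy.spatial.transform import Rotation as R
def snap(n,f=None):
    d=robot.get_image(n)
    np.savez(f'pics/{f or n}.npz',**d)
    if f: cv2.imwrite(f'pics/{f}.png',d["image"][:,:,::-1])
    return d
def cloud(d):
    z=d["range_z"];K=d["intrinsics"];v,u=np.mgrid[:z.shape[0],:z.shape[1]]
    p=np.stack([(u-K[0,2])/K[0,0]*z,-(v-K[1,2])/K[1,1]*z,-z],-1)
    return p@R.from_quat(d["orientation"]).as_matrix().T+d["xyz"]
def ray(d,u,v,h):
    K=d["intrinsics"];r=R.from_quat(d["orientation"]).as_matrix()@np.array([(u-K[0,2])/K[0,0],-(v-K[1,2])/K[1,1],-1])
    return d["xyz"]+r*(h-d["xyz"][2])/r[2]
E
python3 - <<'E'
from h import *
for n in ("scene","top"):
    d=snap(n,n+"0"); print(n,d["xyz"],d["orientation"],d["intrinsics"].tolist(),(d["range_z"]>0).mean())
s=robot.sense();print(s)
E
```

```text
scene [ 0.2077004  -0.48450155  0.70197793] [ 0.31982948 -0.08716275 -0.26421393  0.90570567] [[403.6887096410991, 0.0, 278.6648652201692], [0.0, 403.6887096410991, 213.20856579203192], [0.0, 0.0, 1.0]] 0.996156462585034
top [ 0.29156602 -0.05436743  1.23593011] [ 0.06141483 -0.06282351 -0.7021477   0.70659043] [[523.4448094185982, 0.0, 278.08643187358], [0.0, 523.4448094185982, 216.99598790948522], [0.0, 0.0, 1.0]] 0.9962372448979592
{'t': 0.1, 'qpos': array([ 1.22080728,  0.52198996, -0.03631736,  1.59992866,  0.02122122,
        1.02110088, -0.11280582]), 'dq': array([ 0.00109976, -0.00285235,  0.00078799, -0.00249356,  0.00010001,
        0.00043817, -0.00092176]), 'effort': array([ 4.53668763e-03, -9.28466392e+01,  1.98455550e+00, -3.70528722e+01,
        1.81900570e-02,  5.28599878e-03, -8.75392311e-05]), 'ee_pos': array([ 0.17247082, -0.60042527,  0.23076925]), 'tcp_rot': array([ 9.90231610e-01,  1.39431299e-01, -1.19496651e-04, -5.06784173e-04]), 'contact_force': array([0.71634808, 0.89710972, 0.66910476]), 'torque': array([ 0.01698294,  0.00836572, -0.00913343]), 'grasp_force': 0.0, 'finger_gap': 0.9932243674139857}
```

View pics/top0.png

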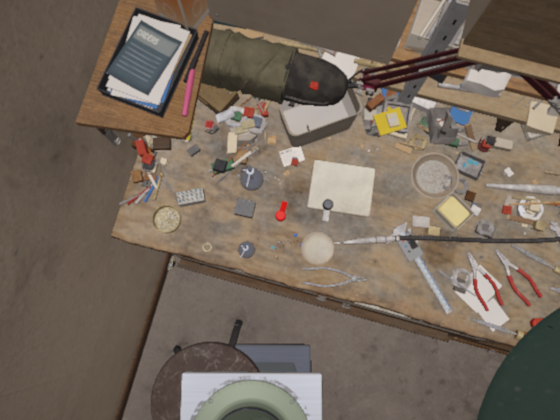

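View pics/scene0.png

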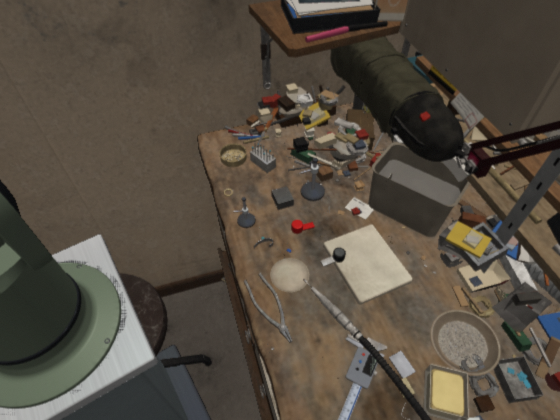

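Top view: the ring is at (207,247), the block at (244,208), and the black loupe at (327,205) with its handle down to (326,217). The red look-alike is at (282,210). There are two gauges, a larger one at (251,178) next to the block and a smaller one at (246,250). I'll measure all of these and enlarge the crop.

Run:
```python
from h import *
d=dict(np.load('pics/top0.npz'));P=cloud(d);im=d["image"]
s=dict(np.load('pics/scene0.npz'));Ps=cloud(s)
a=cv2.resize(im[150:270,190:350,::-1],(800,600),interpolation=cv2.INTER_CUBIC);cv2.imwrite('pics/c1.png',a)
for n,(u,v) in dict(ring=(207,247),block=(244,208),g1=(251,178),g2=(246,250),lens=(327,205),handle=(326,215),board=(342,187)).items():
    print(n,P[v,u].round(4), ray(d,u,v,0.0).round(4))
# things by height in each cloud
for nm,c,off in (("top",P,d),("sc",Ps,s)):
    for n,(x,y) in dict(g1=P[178,251][:2],g2=P[250,246][:2]).items():
        m=(np.hypot(c[...,0]-x,c[...,1]-y)<.06)
        for lo,hi in ((.006,.02),(.04,.12)):
            q=c[m&(c[...,2]>lo)&(c[...,2]<hi)]
            if len(q): print(nm,n,lo,len(q),q.min(0).round(3),q.max(0).round(3),q.mean(0).round(3))
```

```text
ring [0.4377 0.1119 0.0011] [0.4379 0.1121 0.    ]
block [0.5287 0.0246 0.0203] [0.5327 0.0259 0.    ]
g1 [0.6024 0.0093 0.0182] [0.6071 0.0102 0.    ]
g2 [0.4269 0.0171 0.0387] [0.4313 0.0194 0.    ]
lens [ 0.5342 -0.1704  0.0354] [ 0.5414 -0.1738  0.    ]
handle [ 0.5142 -0.1697  0.0148] [ 0.5169 -0.1711  0.    ]
board [ 0.5832 -0.2091  0.0123] [ 0.5861 -0.2106  0.    ]
top g1 0.006 316 [ 0.543 -0.043  0.006] [0.657 0.046 0.02 ] [0.601 0.008 0.011]
top g1 0.04 452 [ 0.569 -0.004  0.042] [0.661 0.069 0.113] [0.626 0.035 0.078]
top g2 0.006 121 [ 0.407 -0.026  0.006] [0.464 0.049 0.014] [0.432 0.017 0.008]
top g2 0.04 27 [0.417 0.012 0.04 ] [0.44  0.031 0.076] [0.433 0.019 0.057]
sc g1 0.006 324 [ 0.543 -0.021  0.006] [0.662 0.043 0.02 ] [0.606 0.008 0.01 ]
sc g1 0.04 709 [ 0.567 -0.007  0.04 ] [0.661 0.069 0.11 ] [0.622 0.035 0.078]
sc g2 0.006 89 [ 0.413 -0.003  0.006] [0.448 0.033 0.019] [0.429 0.016 0.008]
sc g2 0.04 44 [0.426 0.009 0.04 ] [0.434 0.02  0.076] [0.43  0.016 0.059]
```

View pics/c1.png

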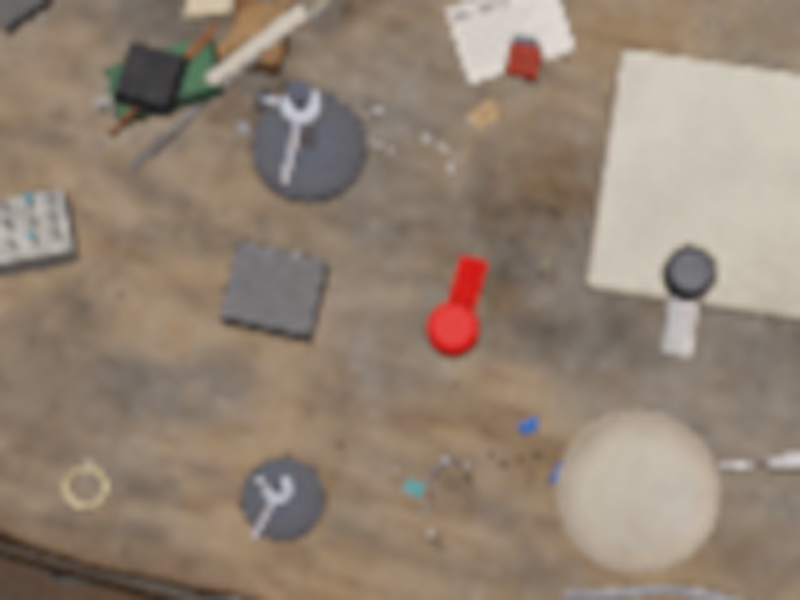

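The larger gauge, at crop (308,145) next to the block, has a foot about 56 mm wide, so it is the one meant. The gauge at crop (283,498) is smaller (about 40 mm), so it isn't. The loupe meant is the black one at crop (690,272), not the red one at (453,327). The ring is at (86,486), with its lug pointing up at (88,462).

```bash
python3 - <<'E'
from h import *
d=dict(np.load('pics/top0.npz'));P=cloud(d)
s=dict(np.load('pics/scene0.npz'));Ps=cloud(s)
for c in (P,Ps):
    m=(c[...,0]>.1)&(c[...,0]<.55)&(c[...,1]>-.7)&(c[...,1]<.3)&(c[...,2]>.08)&(c[...,2]<.6)
    q=c[m]; print(len(q), q.min(0) if len(q) else '',q.max(0) if len(q) else '')
# block, board, loupe rects from point clouds
def rect(m,h,im,n):
    k,l,st,ce=cv2.connectedComponentsWithStats(m.astype(np.uint8)); i=1+st[1:,4].argmax()
    v,u=np.where(l==i); q=np.array([ray(d,a,b,h)[:2] for a,b in zip(u,v)])
    r=cv2.minAreaRect((q*1000).astype(np.float32)); print(n,len(q),r)
near=lambda x,y,r:np.hypot(P[...,0]-x,P[...,1]-y)<r
rect(near(.529,.025,.045)&(P[...,2]>.013)&(P[...,2]<.03),.022,0,'block')
rect(near(.534,-.17,.03)&(P[...,2]>.025),.033,0,'barrel')
rect(near(.505,-.17,.03)&(P[...,2]>.007)&(P[...,2]<.022)&(P[...,0]<.518),.018,0,'handle')
rect(near(.602,.009,.05)&(P[...,2]>.008)&(P[...,2]<.017),.012,0,'foot')
w=snap('wrist','w0');t=robot.sense();r=R.from_quat(t['tcp_rot'])
print('cam in tool',r.inv().apply(w['xyz']-t['ee_pos']),(r.inv()*R.from_quat(w['orientation'])).as_matrix().round(2).tolist(),w['intrinsics'][0,0])
E
python3 -m jog '[1,3.5,-0.95,0,0,0,0, 1,3.5,-0.95,0,0,0,0, 1,3.5,-0.95,0,0,0,0, 1,3.5,-0.95,0,0,0,0, 1,3.5,-0.95,0,0,0,0]' 40
```

```text
159 [ 0.10020869 -0.67804714  0.08000889] [ 0.45755158 -0.043603    0.25388896]
0  
block 304 ((530.8157348632812, 23.024757385253906), (44.39259719848633, 39.05601501464844), 77.6117172241211)
barrel 92 ((538.3422241210938, -172.97796630859375), (21.53917694091797, 23.620969772338867), 0.3769650161266327)
handle 37 ((508.8516540527344, -169.40310668945312), (14.198938369750977, 14.553508758544922), 89.48805236816406)
foot 148 ((600.3970947265625, -2.6238250732421875), (29.393207550048828, 48.278934478759766), 63.15721130371094)
cam in tool [ 0.06940049  0.00035445 -0.14283393] [[-0.0, 0.96, 0.28], [1.0, 0.0, 0.0], [0.0, 0.28, -0.96]] 347.64302223852326
t: 0.57
ee_pos: [0.3289, -0.5055, 0.2312]
tcp_rot: [0.99, 0.139, -0.0, -0.0]
contact_force: [0.2, -0.2, -0.4]
finger_gap: 1.0
grasp_force: 0.0
```

```bash
python3 -m jog '[1,3.5,-1.4,0,0,0,0, 1,3.5,-1.4,0,0,0,0, 1,3.5,-1.4,0,0,0,0, 1,1.13,-3.65,0.6,0,0,0, 1,1.13,-3.65,0.6,0,0,0]' >/dev/null
python3 -m jog '[1,1.13,-3.65,0.6,0,0,0, 1,1.13,-3.65,0.6,0,0,0, 1,1.13,-3.65,0.6,0,0,0, 1,1.13,-3.65,0.6,0,0,0, 1,1.13,-3.65,0.6,0,0,0]'
python3 -m jog '[1,1.13,-3.65,0.6,0,0,0, 1,1.13,-3.65,0.6,0,0,0, 1,1.13,-3.65,0.6,0,0,0, 1,1.13,-3.65,0.6,0,0,0, 1,1.13,-3.65,0.6,0,0,0]' >/dev/null
python3 -m jog '[1,1.13,-3.65,0.6,0,0,0, 1,1.13,-3.65,0.6,0,0,0, 1,0,0,0,0,0,0, 1,0,0,0,0,0,0, 1,0,0,0,0,0,0]'
python3 - <<'E'
from h import *
w=snap('wrist','w1')
E
```

```text
t: 1.4
ee_pos: [0.422, -0.1683, 0.1891]
tcp_rot: [0.99, 0.139, 0.0, 0.0]
contact_force: [1.7, -0.9, -0.4]
finger_gap: 1.001
grasp_force: 0.0
t: 2.23
ee_pos: [0.4278, 0.0971, 0.1472]
tcp_rot: [0.99, 0.14, -0.0, 0.0]
contact_force: [-0.2, -0.3, 0.6]
finger_gap: 0.999
grasp_force: 0.0
```

View pics/w1.png

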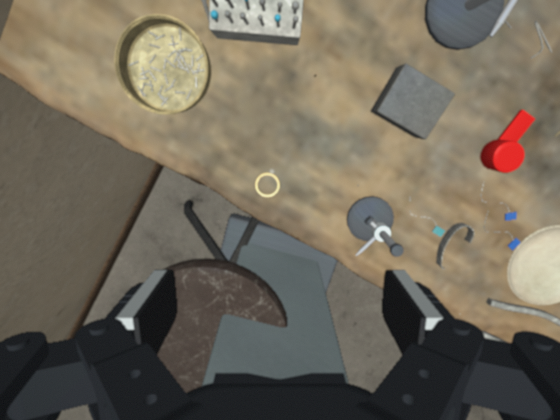

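The wrist view shows the ring at (267,184) with its lug at (271,171), and the block at (414,100). Next: the ring's pose and the block in this view.

```bash
cat > ring.py <<'E'
from h import *
import sys
def ringpose(d,u0,v0,h,r=22):
    im=cv2.cvtColor(d["image"],cv2.COLOR_RGB2HSV);sub=np.zeros(im.shape[:2],np.uint8)
    b=d["image"].astype(int);m=(b[...,0]>135)&(b[...,0]-b[...,2]>45)&(b[...,1]>b[...,2]+25)
    cv2.circle(sub,(u0,v0),r,1,-1);m=(m&(sub>0)).astype(np.uint8)
    k,l,st,ce=cv2.connectedComponentsWithStats(m,connectivity=8);i=1+st[1:,4].argmax()
    v,u=np.where(l==i);q=np.array([ray(d,a,c,h)[:2] for a,c in zip(u,v)])*1000
    hull=cv2.convexHull(q.astype(np.float32));
    el=cv2.fitEllipse(hull); far=q-np.median(q,0)
    return len(q),el,q,(u.mean(),v.mean())
E
python3 - <<'E'
from ring import *
w=dict(np.load('pics/w1.npz'))
n,el,q,px=ringpose(w,267,182,.005)
print(n,el,px)
c,rad=cv2.minEnclosingCircle(q.astype(np.float32));print(c,rad)
L=ray(w,271,171.5,.003)[:2]*1000;C=np.array(el[0]);print('lug ang',np.degrees(np.arctan2(*(L-C)[::-1])),L,C)
s=robot.sense();r=R.from_quat(s['tcp_rot']);print(r.inv().apply(np.r_[C/1000,0]-s['ee_pos'])*100, s['ee_pos'])
print(ray(w,267,184,.0025))
P=cloud(w);m=(P[...,2]>.015)&(P[...,2]<.03)&(np.hypot(P[...,0]-.531,P[...,1]-.023)<.045)
v,u=np.where(m);qq=np.array([ray(w,a,b,.022)[:2] for a,b in zip(u,v)])*1000
print('block',cv2.minAreaRect(qq.astype(np.float32)),len(qq))
print('bench z near ring',np.median(P[160:180,240:290,2]))
cv2.imwrite('pics/c2.png',cv2.resize(w["image"][150:220,220:313,::-1],(744,560),interpolation=cv2.INTER_CUBIC))
E
```

```text
277 ((436.4903564453125, 110.0650863647461), (21.160831451416016, 21.96367645263672), 132.9197235107422) (np.float64(266.5054151624549), np.float64(184.81227436823104))
(436.45208740234375, 109.83980560302734) 11.215861320495605
lug ang -2.225402679161331 [447.77523034 109.6265545 ] [436.49035645 110.06508636]
[ 1.20572898 -1.06993881 14.72849687] [0.42787942 0.09652992 0.14729348]
[0.43658653 0.11000527 0.0025    ]
block ((528.9268798828125, 22.334884643554688), (45.46455383300781, 38.822383880615234), 77.57476806640625) 3389
bench z near ring 0.00013018092278846427
```

View pics/c2.png

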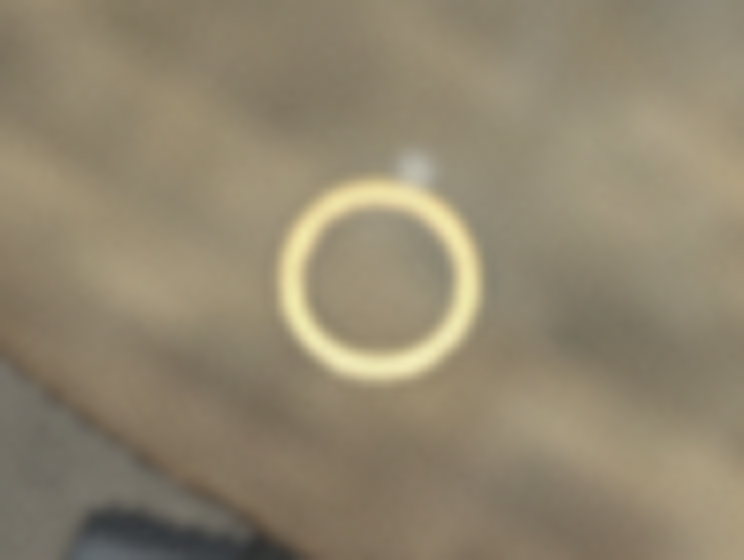

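```bash
python3 -m jog '[0.45,1.21,-1.07,2.5,0,0,6, 0.45,0,0,2.5,0,0,6, 0.45,0,0,2.5,0,0,6, 0.45,0,0,0,0,0,0, 0.45,0,0,0,0,0,0]'
python3 - <<'E'
from ring import *
w=snap('wrist','w2');s=robot.sense();r=R.from_quat(s['tcp_rot']);print(r.as_matrix().round(3).tolist(),s['ee_pos'],s['finger_gap'])
K=w["intrinsics"];c=R.from_quat(w['orientation']).inv().apply(np.array([.4365,.110,.005])-w['xyz']);u,v=K[0,2]-c[0]/c[2]*K[0,0],K[1,2]+c[1]/c[2]*K[1,1];print(u,v)
n,el,q,px=ringpose(w,int(u),int(v),.005,34);print(n,el,px)
print(r.inv().apply(np.r_[np.array(el[0])/1000,0]-s['ee_pos'])*100)
E
```

```text
t: 2.7
ee_pos: [0.4361, 0.11, 0.0722]
tcp_rot: [1.0, -0.016, -0.001, 0.001]
contact_force: [-0.1, 0.1, -0.1]
finger_gap: 0.452
grasp_force: 0.0
[[0.999, -0.032, -0.0], [-0.032, -0.999, -0.0], [-0.0, 0.0, -1.0]] [0.43676694 0.11037687 0.07306101] 0.44563829385780235
278.3201689856671 226.05318827508657
423 ((436.7182922363281, 109.98179626464844), (21.080841064453125, 21.560302734375), 126.87541198730469) (np.float64(278.193853427896), np.float64(225.93853427895982))
[-1.76926425e-03  3.72686320e-02  7.30611427e+00]
```

```bash
python3 -m jog '[0.4,0,0.03,3,0,0,0, 0.4,0,0,2.6,0,0,0, 0.4,0,0,0.8,0,0,0, 0.4,0,0,0.4,0,0,0, 0.4,0,0,0,0,0,0]'
python3 -m jog '[0.38,0,0,0.2,0,0,0, 0.38,0,0,0.1,0,0,0, 0.38,0,0,0.05,0,0,0, 0.38,0,0,0,0,0,0, 0.38,0,0,0,0,0,0]'
```

```text
t: 3.17
ee_pos: [0.4369, 0.1107, 0.005]
tcp_rot: [1.0, -0.017, 0.0, -0.0]
contact_force: [-0.1, 0.7, 0.1]
finger_gap: 0.398
grasp_force: 0.0
t: 3.58
ee_pos: [0.4368, 0.1108, 0.0012]
tcp_rot: [1.0, -0.017, 0.0, -0.0]
contact_force: [-0.2, -0.5, 0.7]
finger_gap: 0.38
grasp_force: 0.0
```

```bash
python3 -m jog '[0.15,0,0,0,0,0,0, 0.15,0,0,0,0,0,0, 0.15,0,0,0,0,0,0, 0.15,0,0,0,0,0,0, 0.15,0,0,0,0,0,0]' 25
```

```text
t: 4.0
ee_pos: [0.4367, 0.1108, 0.0011]
tcp_rot: [1.0, -0.017, 0.0, -0.0]
contact_force: [-0.9, 0.0, 6.6]
finger_gap: 0.214
grasp_force: 24.2
```

```bash
python3 -m jog '[0.15,0,0,-0.5,0,0,0, 0.15,0,0,-2,0,0,0, 0.15,0,0,-2.5,0,0,0, 0.15,0,0,-2,0,0,0, 0.15,0,0,0,0,0,0]'
python3 - <<'E'
from h import *
w=snap('wrist','w3');s=snap('scene','s3')
a=cv2.resize(w["image"][120:320,180:380,::-1],(400,400));
b=cv2.resize(s["image"][150:250,200:300,::-1],(400,400),interpolation=cv2.INTER_CUBIC)
cv2.imwrite('pics/c3.png',np.hstack([a,b]))
E
```

```text
t: 4.42
ee_pos: [0.438, 0.1111, 0.0741]
tcp_rot: [1.0, -0.017, 0.002, -0.001]
contact_force: [2.2, 0.3, 0.4]
finger_gap: 0.212
grasp_force: 24.5
```

View pics/c3.png

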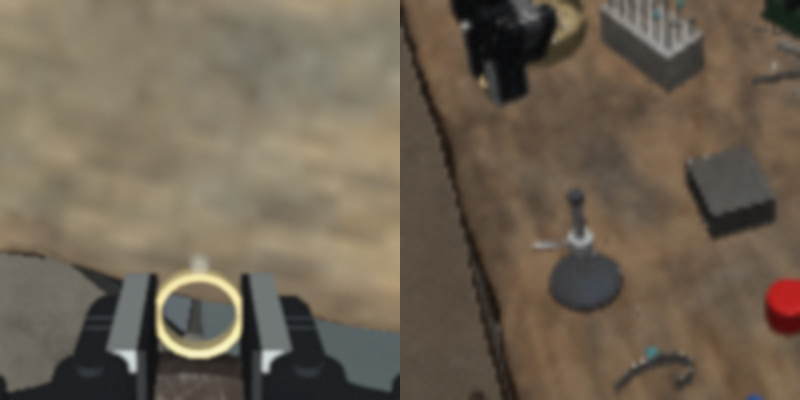

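The ring is held level between the fingertips, with its lug pointing forward. I'll carry it over to the block.

```bash
python3 -m jog '[0.15,2.35,2.14,-1.5,0,0,0, 0.15,2.35,2.14,-0.5,0,0,0, 0.15,2.35,2.14,0,0,0,0, 0.15,2.35,2.14,0,0,0,5.2, 0.15,0,0,0,0,0,5.2]' 
python3 -m jog '[0.15,0,0,0,0,0,0, 0.15,0,0,0,0,0,0]'
python3 - <<'E'
from h import *
w=snap('wrist','w4');s=robot.sense();r=R.from_quat(s['tcp_rot']);P=cloud(w)
m=(P[...,2]>.016)&(P[...,2]<.03)&(np.hypot(P[...,0]-.530,P[...,1]-.0225)<.04)
v,u=np.where(m);qq=np.array([ray(w,a,b,.022)[:2] for a,b in zip(u,v)])*1000
b=cv2.minAreaRect(qq.astype(np.float32));print('block',b,len(qq),np.median(P[m][:,2]))
c=np.r_[np.array(b[0])/1000,.022];print(r.inv().apply(c-s['ee_pos'])*100,s['ee_pos'],r.as_matrix()[:,0])
# pointer from scene+wrist cloud
for n,d in (('s',dict(np.load('pics/scene0.npz'))),('w',w)):
    p=cloud(d);x=np.array([np.cos(np.radians(-12.4)),np.sin(np.radians(-12.4))]);yv=np.array([-x[1],x[0]])
    e=p[...,:2]-c[:2];X=e@x;Y=e@yv
    k=(X>.03)&(X<.062)&(abs(Y)<.02)&(p[...,2]>.04)&(p[...,2]<.085);print(n,k.sum())
    if k.sum(): print(X[k].min(),np.median(Y[k]),np.percentile(p[k][:,2],[5,50,95]))
im=w["image"][:,:,::-1].copy();im[m]=(0,0,255);cv2.imwrite('pics/w4m.png',im)
E
```

```text
t: 4.93
ee_pos: [0.5307, 0.017, 0.09]
tcp_rot: [0.994, -0.112, 0.001, 0.001]
contact_force: [-1.8, -0.9, 0.4]
finger_gap: 0.215
grasp_force: 24.5
t: 5.1
ee_pos: [0.5267, 0.0224, 0.0899]
tcp_rot: [0.994, -0.106, -0.001, 0.0]
contact_force: [-0.6, 0.6, -0.1]
finger_gap: 0.214
grasp_force: 24.5
block ((530.3969116210938, 21.347883224487305), (43.83395004272461, 38.56190490722656), 77.72740936279297) 3997 0.02234545321679457
[0.41254811 0.06293642 6.80734407] [0.52660967 0.02282637 0.09007995] [ 0.97773501 -0.20983689 -0.00164979]
s 20
0.03700774209792072 0.0005148637087139759 [0.0735707  0.07521947 0.07827462]
w 475
0.03689359641233145 0.0007273996124791603 [0.07640856 0.07782124 0.07908341]
```

View pics/w4m.png

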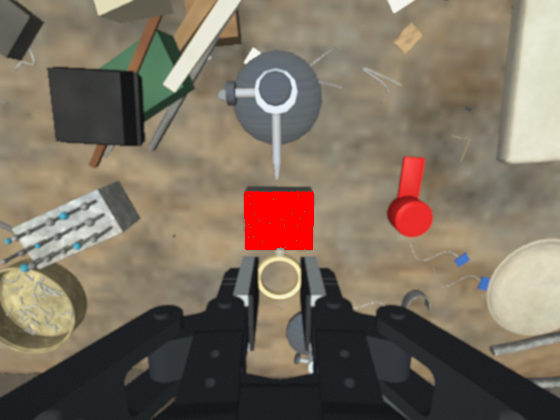

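The red mask covers the block's top exactly, between (244,187) and (314,250). The pointer tip is at (277,177) and the ring at (279,278). I'll move the last 4 mm and lower.

```bash
python3 - <<'E'
from ring import *
w=dict(np.load('pics/w4.npz'));n,el,q,px=ringpose(w,279,278,.093,26);print(n,el,px)
E
python3 -m jog '[0.15,0.4,0.06,1.5,0,0,0, 0.15,0,0,2.5,0,0,0, 0.15,0,0,1.5,0,0,0, 0.15,0,0,0.5,0,0,0, 0.15,0,0,0,0,0,0]'
python3 -m jog '[0.15,0,0,0,0,0,0, 0.15,0,0,0,0,0,0]'
```

```text
1179 ((525.7693481445312, 21.949859619140625), (19.889177322387695, 25.91167640686035), 77.45979309082031) (np.float64(282.06191687871075), np.float64(279.32400339270566))
t: 5.57
ee_pos: [0.5302, 0.0213, 0.0297]
tcp_rot: [0.994, -0.106, -0.001, 0.0]
contact_force: [-0.1, 0.3, 0.0]
finger_gap: 0.21
grasp_force: 24.5
t: 5.73
ee_pos: [0.5317, 0.0209, 0.0317]
tcp_rot: [0.994, -0.107, 0.001, -0.0]
contact_force: [0.1, 0.4, -0.1]
finger_gap: 0.212
grasp_force: 24.5
```

```bash
python3 -m jog '[0.15,0,0,0.4,0,0,0, 0.15,0,0,0.1,0,0,0, 0.15,0,0,0.05,0,0,0, 0.15,0,0,0,0,0,0]'
python3 -m jog '[0.15,0,0,0.05,0,0,0, 0.15,0,0,0,0,0,0]'
python3 -m jog '[0.15,0,0,0.05,0,0,0, 0.15,0,0,0,0,0,0]'
```

```text
t: 6.07
ee_pos: [0.5314, 0.0205, 0.0254]
tcp_rot: [0.994, -0.108, 0.0, -0.0]
contact_force: [0.0, 0.3, -1.0]
finger_gap: 0.214
grasp_force: 24.5
t: 6.23
ee_pos: [0.5314, 0.0206, 0.0248]
tcp_rot: [0.994, -0.108, 0.0, -0.0]
contact_force: [0.1, 0.0, 0.0]
finger_gap: 0.214
grasp_force: 24.5
t: 6.4
ee_pos: [0.5314, 0.0206, 0.0243]
tcp_rot: [0.994, -0.108, -0.0, -0.0]
contact_force: [-0.5, 0.4, -0.8]
finger_gap: 0.218
grasp_force: 24.5
```

```bash
python3 -m jog '[0.15,-0.1,-0.05,0,0,0,0, 0.15,0,0,0.05,0,0,0, 0.15,0,0,0,0,0,0]'
python3 -m jog '[0.15,0,0,0.05,0,0,0, 0.15,0,0,0,0,0,0]'
python3 -m jog '[0.15,0,0,0.05,0,0,0, 0.15,0,0,0,0,0,0]'
```

```text
t: 6.65
ee_pos: [0.5304, 0.0213, 0.0237]
tcp_rot: [0.994, -0.108, -0.0, -0.0]
contact_force: [-0.7, 0.3, -0.6]
finger_gap: 0.211
grasp_force: 24.5
t: 6.82
ee_pos: [0.5305, 0.0213, 0.0233]
tcp_rot: [0.994, -0.108, 0.0, -0.0]
contact_force: [0.5, -0.5, -0.2]
finger_gap: 0.212
grasp_force: 24.5
t: 6.98
ee_pos: [0.5306, 0.0213, 0.0231]
tcp_rot: [0.994, -0.108, 0.0, -0.0]
contact_force: [-1.4, 0.8, 7.1]
finger_gap: 0.216
grasp_force: 25.4
```

```bash
python3 -m jog '[0.26,0,0,0,0,0,0, 0.32,0,0,0,0,0,0, 0.4,0,0,0,0,0,0, 0.4,0,0,0,0,0,0, 0.4,0,0,-1,0,0,0]'
python3 -m jog '[0.4,0,0,-2.5,0,0,0, 0.4,0,0,-3.5,0,0,0, 0.4,-1,0,-3,0,0,0, 0.4,0,0,0,0,0,0, 0.4,0,0,0,0,0,0]'
python3 - <<'E'
from ring import *
w=snap('wrist','w5');s=robot.sense();P=cloud(w)
K=w["intrinsics"];c=R.from_quat(w['orientation']).inv().apply(np.array([.5304,.0213,.027])-w['xyz']);u,v=K[0,2]-c[0]/c[2]*K[0,0],K[1,2]+c[1]/c[2]*K[1,1];print(u,v)
n,el,q,px=ringpose(w,int(u),int(v),.027,38);print(n,el,px)
m=(P[...,2]>.016)&(P[...,2]<.032)&(np.hypot(P[...,0]-.530,P[...,1]-.0225)<.04)
vv,uu=np.where(m);qq=np.array([ray(w,a,b,.022)[:2] for a,b in zip(uu,vv)])*1000
b=cv2.minAreaRect(qq.astype(np.float32));print('block',b,len(qq))
x=np.array([np.cos(np.radians(-12.4)),np.sin(np.radians(-12.4))]);yv=np.array([-x[1],x[0]])
e=P[...,:2]-np.array([.5304,.0213]);X=e@x;Y=e@yv
for hi in (.045,.055,.065):
    k=(X>hi-.01)&(X<hi)&(abs(Y)<.01)&(P[...,2]>.06)&(P[...,2]<.09);
    if k.sum(): print(k.sum(),X[k].min(),np.median(Y[k]),np.percentile(P[k][:,2],[5,50,95]))
cv2.imwrite('pics/c5.png',w["image"][:,:,::-1]);print(s['ee_pos'])
# loupe from top view
d=dict(np.load('pics/top0.npz'))
h=cv2.cvtColor(d["image"],cv2.COLOR_RGB2HSV)
for n_,mm,z in (('barrel',h[...,2]<110,.033),('handle',(h[...,2]>140)&(h[...,1]<60),.018)):
    sub=np.zeros(h.shape[:2],np.uint8);cv2.rectangle(sub,(318,197) if n_=='barrel' else (320,210),(336,211) if n_=='barrel' else (334,226),1,-1)
    l=cv2.connectedComponentsWithStats((mm&(sub>0)).astype(np.uint8));i=1+l[2][1:,4].argmax();b,a=np.where(l[1]==i)
    qq=np.array([ray(d,p,r_,z)[:2] for p,r_ in zip(a,b)])*1000;print(n_,len(qq),cv2.minAreaRect(qq.astype(np.float32)),qq.mean(0))
E
```

```text
t: 7.4
ee_pos: [0.5296, 0.0212, 0.0318]
tcp_rot: [0.994, -0.108, -0.001, 0.0]
contact_force: [-0.6, 0.2, -0.4]
finger_gap: 0.403
grasp_force: 0.0
t: 7.82
ee_pos: [0.5214, 0.0235, 0.125]
tcp_rot: [0.994, -0.108, 0.002, -0.0]
contact_force: [0.1, 0.3, 0.0]
finger_gap: 0.401
grasp_force: 0.0
278.81980691930914 201.47845258405675
261 ((530.7584228515625, 20.88155174255371), (20.356260299682617, 20.459211349487305), 135.55381774902344) (np.float64(278.9961685823755), np.float64(200.5632183908046))
block ((530.2510375976562, 21.35112762451172), (43.86631774902344, 38.201332092285156), 77.56410217285156) 3079
75 0.03747407097874673 0.0008168550622744598 [0.07612363 0.07763309 0.07882981]
139 0.04501969424929858 0.0007963949568680661 [0.07661402 0.07797204 0.07919068]
151 0.055005014592532785 0.0007937772666751545 [0.07610456 0.07793189 0.07892818]
[0.52097585 0.02340563 0.12374866]
barrel 41 ((535.3785400390625, -171.23158264160156), (19.93390464782715, 22.053165435791016), 45.38665008544922) [ 533.91082881 -170.42779847]
handle 90 ((512.467529296875, -174.2256622314453), (26.4373836517334, 28.76769256591797), 0.373233824968338) [ 513.84074215 -170.10499469]
```

View pics/c5.png

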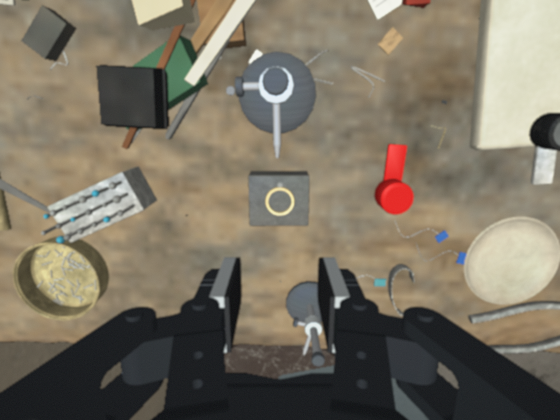

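The ring lies flat on the block's middle, at pixel (280,201). It is within 1 mm of centre and the block hasn't moved. Next, the loupe.

```bash
python3 -m jog '[0.5,0.5,3.2,0,0,0,0, 0.5,0.5,3.2,0,0,0,0, 0.5,0.5,3.2,0,0,0,0, 0.5,0.5,3.2,0,0,0,0, 0.5,0.5,3.2,0,0,0,0]' >/dev/null
python3 -m jog '[0.5,0.5,3.2,0,0,0,0, 0.5,0,0,0,0,0,0, 0.5,0,0,0,0,0,0, 0.5,0,0,0,0,0,0]'
python3 - <<'E'
from h import *
w=snap('wrist','w6');s=robot.sense();r=R.from_quat(s['tcp_rot']);P=cloud(w)
near=np.hypot(P[...,0]-.52,P[...,1]+.171)<.06
def rect(m,h,n):
    l=cv2.connectedComponentsWithStats(m.astype(np.uint8));i=1+l[2][1:,4].argmax();b,a=np.where(l[1]==i)
    q=np.array([ray(w,p,t,h)[:2] for p,t in zip(a,b)])*1000
    print(n,len(q),cv2.minAreaRect(q.astype(np.float32)),cv2.fitEllipse(cv2.convexHull(q.astype(np.float32))),a.mean(),b.mean());return q
qb=rect(near&(P[...,2]>.028)&(P[...,2]<.04),.033,'barrel top')
K=w["intrinsics"]
hsv=cv2.cvtColor(w["image"],cv2.COLOR_RGB2HSV)
print('z',np.median(P[near&(P[...,2]>.028)&(P[...,2]<.04)][:,2]))
qh=rect(near&(P[...,2]>.014)&(P[...,2]<.022)&(P[...,0]<.52),.018,'handle')
print(s['ee_pos'],r.as_matrix()[:,0])
cv2.imwrite('pics/c6.png',w["image"][:,:,::-1])
E
```

```text
t: 8.62
ee_pos: [0.5086, -0.17, 0.1221]
tcp_rot: [0.994, -0.108, -0.001, -0.0]
contact_force: [-0.7, 0.7, 1.2]
finger_gap: 0.497
grasp_force: 0.0
barrel top 1071 ((537.5271606445312, -174.7859344482422), (24.28070068359375, 24.45452880859375), 77.55848693847656) ((537.5674438476562, -174.96128845214844), (24.488431930541992, 24.92780113220215), 84.57721710205078) 276.35200746965455 174.87114845938376
z 0.033635925151213886
handle 502 ((510.2850646972656, -171.05490112304688), (13.884772300720215, 21.161922454833984), 81.7206802368164) ((510.5564880371094, -171.052490234375), (17.131906509399414, 24.555932998657227), 76.8885498046875) 279.53386454183266 208.92828685258965
[ 0.50880338 -0.16950221  0.12220457] [ 0.97700546 -0.21321114 -0.00116056]
```

View pics/c6.png

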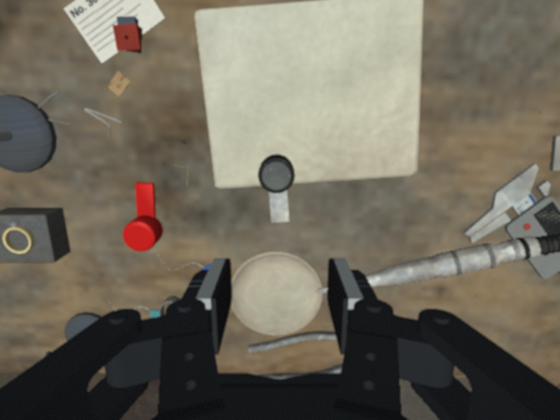

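The view shows the barrel at (276,174), the handle at (279,208), the board edge at v≈186 and the dish top at v≈250. I'll check the board edge's clearance along the handle axis.

Run:
```python
from h import *
w=dict(np.load('pics/w6.npz'));s=robot.sense();r=R.from_quat(s['tcp_rot'])
a=np.radians(-8.2);y=np.array([np.cos(a),np.sin(a)]);L=np.array([.5376,-.1749])
im=w["image"].astype(int).sum(2)
for u in (225,240,255,300,320,340):
    col=im[170:205,u];v=170+np.abs(np.diff(col)).argmax()+.5;p=ray(w,u,v,.013)[:2];print(u,v,((p-L)@y*1000).round(1))
P=cloud(w)
for u in (276,285):
    col=im[235:265,u];v=235+np.abs(np.diff(col)).argmax()+.5;print('dish',u,v,((ray(w,u,v,.007)[:2]-L)@y*1000).round(1))
print('handle tip',[( (ray(w,280,v,.018)[:2]-L)@y*1000).round(1) for v in (221,223)])
for k in (26,27):
    g=np.r_[L-y*k/1000,.005];print(k,g,r.inv().apply(g-s['ee_pos'])*100)
print(s['ee_pos'],R.from_quat(s['tcp_rot']).as_euler('zyx',degrees=True))
```

```text
225 187.5 -9.9
240 186.5 -9.9
255 185.5 -10.0
300 182.5 -10.2
320 180.5 -9.8
340 179.5 -10.2
dish 276 251.5 -65.8
dish 285 252.5 -67.2
handle tip [np.float64(-37.2), np.float64(-38.7)]
26 [ 0.51186582 -0.17119165  0.005     ] [ 0.34882534  0.10607383 11.72000417]
27 [ 0.51087604 -0.17104902  0.005     ] [ 0.24908265  0.11324211 11.72011607]
[ 0.50880338 -0.16950221  0.12220457] [ 1.23106486e+01 -5.83901396e-02 -1.79955688e+02]
```

```bash
python3 -m jog '[0.5,0.33,0.1,2,0,0,-4.1, 0.5,0,0,3,0,0,0, 0.5,0,0,2.5,0,0,0, 0.5,0,0,0,0,0,0, 0.5,0,0,0,0,0,0]' >/dev/null
python3 -m jog '[0.5,0,0,0,0,0,0, 0.5,0,0,0,0,0,0]'
```

```text
t: 9.25
ee_pos: [0.5128, -0.1721, 0.0493]
tcp_rot: [0.997, -0.072, 0.001, 0.0]
contact_force: [1.1, -0.4, 0.2]
finger_gap: 0.501
grasp_force: 0.0
```

```bash
python3 -m jog '[0.5,-0.1,-0.07,1.5,0,0,0, 0.5,0,0,2,0,0,0, 0.5,0,0,0.6,0,0,0, 0.5,0,0,0.3,0,0,0, 0.5,0,0,0,0,0,0]' 
python3 -m jog '[0.4,0,0,0,0,0,0, 0.4,0,0,0,0,0,0]'
```

```text
t: 9.67
ee_pos: [0.5112, -0.1714, 0.0042]
tcp_rot: [0.997, -0.072, 0.0, 0.0]
contact_force: [-0.5, 0.5, 0.3]
finger_gap: 0.503
grasp_force: 0.0
t: 9.83
ee_pos: [0.5115, -0.1716, 0.0048]
tcp_rot: [0.997, -0.072, 0.001, 0.0]
contact_force: [-0.0, 1.3, -0.1]
finger_gap: 0.403
grasp_force: 0.0
```

Now I'll close gently, to centre on the handle without dragging it, and then firm up the grip.

```bash
python3 -m jog '[0.25,0,0,0,0,0,0, 0.18,0,0,0,0,0,0, 0.05,0,0,0,0,0,0, 0.05,0,0,0,0,0,0, 0.05,0,0,0,0,0,0]' 40
python3 -m jog '[0.05,0,0,0,0,0,0, 0.05,0,0,0,0,0,0]' 60
```

```text
t: 10.25
ee_pos: [0.5112, -0.1716, 0.0041]
tcp_rot: [0.997, -0.072, 0.0, 0.0]
contact_force: [0.5, -1.0, 5.3]
finger_gap: 0.146
grasp_force: 39.0
t: 10.42
ee_pos: [0.5112, -0.1716, 0.0041]
tcp_rot: [0.997, -0.072, 0.0, 0.0]
contact_force: [-1.3, 0.1, 7.5]
finger_gap: 0.139
grasp_force: 58.4
```

```bash
python3 -m jog '[0.05,0,0,-0.3,0,0,0, 0.05,0,0,-1,0,0,0, 0.05,0,0,-2.5,0,0,0, 0.05,0,0,-3,0,0,0, 0.05,0,0,-3,0,0,0]' 
python3 -m jog '[0.05,0,0,0,0,0,0, 0.05,0,0,0,0,0,0, 0.05,0,0,0,0,0,0, 0.05,0,0,0,0,0,0]'
cat > lens.py <<'E'
from h import *
def lens(w,s):
    r=R.from_quat(s['tcp_rot']);T=(cloud(w)-s['ee_pos'])@r.as_matrix()  # tool frame
    m=(abs(T[...,0]-.026)<.02)&(abs(T[...,1])<.02)&(T[...,2]>-.06)&(T[...,2]<.005)
    l=cv2.connectedComponentsWithStats(m.astype(np.uint8));i=1+l[2][1:,4].argmax();m=l[1]==i
    q=T[m];top=q[(q[:,2]<np.percentile(q[:,2],3)+.006)]
    # plane of the top face
    A=np.c_[top[:,:2],np.ones(len(top))];c=np.linalg.lstsq(A,top[:,2],rcond=None)[0]
    res=A@c-top[:,2]; ok=abs(res)<.0015;c=np.linalg.lstsq(A[ok],top[ok,2],rcond=None)[0]
    v,u=np.where(m);zt=np.median(top[ok,2]);hull=cv2.convexHull((top[ok,:2]*1000).astype(np.float32))
    return len(q),ok.sum(),np.degrees(np.arctan(c[:2])),zt,cv2.minEnclosingCircle(hull),cv2.fitEllipse(hull),u.mean(),v.mean()
E
python3 - <<'E'
from lens import *
w=snap('wrist','w7');s=robot.sense();print(*lens(w,s),sep='\n');print(s['ee_pos'])
cv2.imwrite('pics/c7.png',w["image"][:,:,::-1])
E
```

```text
t: 10.83
ee_pos: [0.5104, -0.1712, 0.1033]
tcp_rot: [0.997, -0.072, -0.001, -0.0]
contact_force: [0.7, 0.6, -0.3]
finger_gap: 0.138
grasp_force: 58.5
t: 11.17
ee_pos: [0.5105, -0.1713, 0.1013]
tcp_rot: [0.997, -0.072, -0.001, -0.0]
contact_force: [-0.2, 0.9, -1.2]
finger_gap: 0.134
grasp_force: 58.5
9094
512
[3.17604374 0.2826137 ]
-0.05515361416814159
((11.270475387573242, 0.3666067123413086), 19.423006057739258)
((9.979769706726074, 1.3596115112304688), (6.558635234832764, 43.773014068603516), 0.829452633857727)
278.6730811524082
269.6066637343303
[ 0.51048331 -0.17124081  0.10106808]
```

View pics/c7.png

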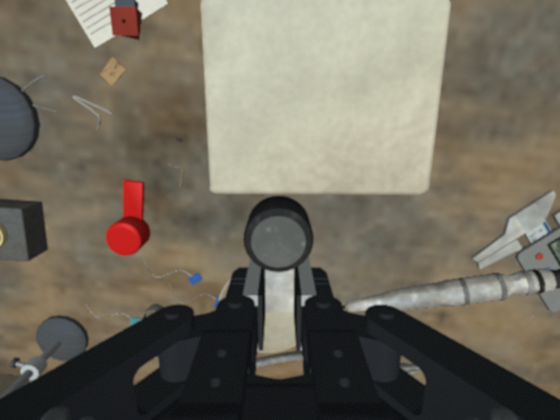

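The loupe is held by its handle, with the barrel clear of the fingers at (278,235). The mask caught the fingers as well, so I'll fit only the barrel's top face.

```bash
cat > lens.py <<'E'
from h import *
def lens(w,s,u0=278,v0=237,rad=22):
    r=R.from_quat(s['tcp_rot']);T=(cloud(w)-s['ee_pos'])@r.as_matrix()
    k=np.zeros(T.shape[:2],np.uint8);cv2.circle(k,(u0,v0),rad,1,-1)
    top=T[k>0];A=np.c_[top[:,:2],np.ones(len(top))];c=np.linalg.lstsq(A,top[:,2],rcond=None)[0]
    full=(abs(T[...,2]-(T[...,:2]@c[:2]+c[2]))<.003)&(abs(T[...,0]-.026)<.02)&(abs(T[...,1])<.016)
    l=cv2.connectedComponentsWithStats(full.astype(np.uint8));i=l[1][v0,u0];q=T[l[1]==i]
    h=cv2.convexHull((q[:,:2]*1000).astype(np.float32))
    return 'tilt deg (dz/dx,dz/dy)',np.degrees(np.arctan(c[:2])),'z top',np.median(top[:,2]),cv2.fitEllipse(h),cv2.minEnclosingCircle(h),len(q),np.std(top[:,2]-A@c)
E
python3 - <<'E'
from lens import *
w=dict(np.load('pics/w7.npz'));s=robot.sense();print(*lens(w,s),sep='\n')
# bystander: handle top in the tool frame between the fingers
r=R.from_quat(s['tcp_rot']);T=(cloud(w)-s['ee_pos'])@r.as_matrix()
for v in range(272,300,8): print(v,T[v,280].round(4))
E
```

```text
tilt deg (dz/dx,dz/dy)
[-35.25361714  -0.72075938]
z top
-0.029519431504606165
((25.912342071533203, 0.37057459354400635), (17.469459533691406, 25.85013771057129), 3.2442171573638916)
((25.8800048828125, 0.39125511050224304), 12.424006462097168)
1548
0.0056361296505227105
272 [ 0.0146  0.0009 -0.0285]
280 [ 0.0035  0.0009 -0.0131]
288 [-0.0002  0.0009 -0.0129]
296 [-0.0036  0.0009 -0.0134]
```

Run:
```python
from lens import *
w=dict(np.load('pics/w7.npz'));s=robot.sense()
r=R.from_quat(s['tcp_rot']);T=(cloud(w)-s['ee_pos'])@r.as_matrix()
for v in range(196,276,5): print(v,T[v,278].round(4))
for v0,rad in ((245,16),(243,20)): print(*lens(w,s,278,v0,rad))
```

```text
196 [ 0.0385  0.0002 -0.0109]
201 [ 0.0389  0.0002 -0.0205]
206 [ 0.0389  0.0002 -0.0276]
211 [ 0.0374  0.0002 -0.0284]
216 [ 0.0354  0.0002 -0.0278]
221 [ 0.034   0.0002 -0.0291]
226 [ 0.0323  0.0002 -0.0294]
231 [ 0.0303  0.0002 -0.0289]
236 [ 0.0288  0.0002 -0.0299]
241 [ 0.027   0.0002 -0.03  ]
246 [ 0.025   0.0002 -0.0297]
251 [ 0.0233  0.0002 -0.0301]
256 [ 0.0212  0.0002 -0.0296]
261 [ 0.0192  0.0002 -0.0293]
266 [ 0.0174  0.0002 -0.0297]
271 [ 0.0149  0.0002 -0.0284]
tilt deg (dz/dx,dz/dy) [-53.57722918  -0.97337383] z top -0.02952822465328444 ((24.069238662719727, 0.5452340841293335), (8.758208274841309, 26.897968292236328), 1.894018530845642) ((24.766305923461914, 0.4006267488002777), 12.336588859558105) 795 0.005511248351697489
tilt deg (dz/dx,dz/dy) [-38.50588524  -0.72304606] z top -0.02952321538750063 ((24.518352508544922, 0.49418139457702637), (15.212186813354492, 25.572660446166992), 1.7855846881866455) ((25.038991928100586, 0.4045637547969818), 12.34254264831543) 1348 0.005355243555785509
```

The barrel rim is level, at −28.4 mm at both ends in the tool frame. The lens centre is at tool (26.6, 0) mm and the underside is 8.4 mm above the TCP. Carrying it to the ring: tool shift x −3.4 cm, y −19.3 cm, keeping height.

```bash
python3 -m jog '[0.05,-0.3,-1.5,0,0,0,0, 0.05,-0.5,-2.9,0,0,0,0, 0.05,-0.5,-2.9,0,0,0,0, 0.05,-0.5,-2.9,0,0,0,0, 0.05,-0.5,-2.9,0,0,0,0]' >/dev/null
python3 -m jog '[0.05,-0.5,-2.9,0,0,0,0, 0.05,-0.4,-2.3,0,0,0,0, 0.05,-0.2,-1,0,0,0,0, 0.05,0,0,0,0,0,0, 0.05,0,0,0,0,0,0]'
python3 -m jog '[0.05,0,0,0,0,0,0, 0.05,0,0,0,0,0,0, 0.05,0,0,0,0,0,0, 0.05,0,0,0,0,0,0, 0.05,0,0,0,0,0,0]'
python3 - <<'E'
from h import *
s=robot.sense();print(s['t'],s['ee_pos'],s['dq'].round(3));r=R.from_quat(s['tcp_rot'])
a=r.as_matrix()[:,0];g=np.array([.5307,.0210,.076-.0084])-.0266*np.r_[a[:2],0];print(r.inv().apply(g-s['ee_pos'])*100,r.as_matrix()[:,2])
E
```

```text
t: 12.05
ee_pos: [0.5049, 0.0241, 0.1013]
tcp_rot: [0.997, -0.072, -0.001, 0.0]
contact_force: [0.2, -0.9, -0.2]
finger_gap: 0.135
grasp_force: 58.5
t: 12.47
ee_pos: [0.5052, 0.024, 0.1018]
tcp_rot: [0.997, -0.072, -0.0, 0.0]
contact_force: [-0.9, 0.3, -0.6]
finger_gap: 0.139
grasp_force: 58.5
12.4667 [0.50515715 0.02397631 0.10179723] [-0.005  0.     0.     0.    -0.001 -0.    -0.001]
[-0.08947851 -0.07500118  3.41972161] [-1.81385106e-05 -3.19858247e-05 -9.99999999e-01]
```

```bash
python3 -m jog '[0.05,-0.09,-0.075,0.8,0,0,0, 0.05,0,0,1.2,0,0,0, 0.05,0,0,0.8,0,0,0, 0.05,0,0,0.5,0,0,0, 0.05,0,0,0.12,0,0,0]' >/dev/null
python3 -m jog '[0.05,0,0,0,0,0,0, 0.05,0,0,0,0,0,0, 0.05,0,0,0,0,0,0, 0.05,0,0,0,0,0,0, 0.05,0,0,0,0,0,0]'
python3 - <<'E'
from h import *
w=snap('wrist','w8');d=snap('scene','s8');t=snap('top','t8')
s=robot.sense();print(s['ee_pos'],s['t']);r=R.from_quat(s['tcp_rot']);C=cloud(w);T=(C-s['ee_pos'])@r.as_matrix()
for v in range(198,276,8): print(v,C[v,278].round(4),T[v,278].round(4))
P=C;x=np.array([.977,-.2147]);yv=np.array([.2147,.977]);e=P[...,:2]-np.array([.5304,.0213]);X=e@x;Y=e@yv
k=(X>.037)&(X<.06)&(abs(Y)<.006)&(P[...,2]>.06)&(P[...,2]<.09);print('pointer',k.sum(),np.percentile(P[k][:,2],[5,50,95]))
# barrel rim fit: points at rim height around the expected lens
m=(abs(C[...,2]-.096)<.003)&(np.hypot(C[...,0]-.5307,C[...,1]-.021)<.02)
h=cv2.convexHull((C[m][:,:2]*1000).astype(np.float32));print('barrel',cv2.fitEllipse(h),cv2.minEnclosingCircle(h))
q=C[m];A=np.c_[q[:,:2],np.ones(len(q))];print('tilt',np.degrees(np.linalg.lstsq(A,q[:,2],rcond=None)[0][:2]))
a=cv2.resize(w["image"][80:380,130:430,::-1],(400,400));b=cv2.resize(d["image"][160:260,250:350,::-1],(400,400),interpolation=cv2.INTER_CUBIC);cv2.imwrite('pics/c8.png',np.hstack([a,b]))
E
```

```text
t: 13.3
ee_pos: [0.5045, 0.0253, 0.0679]
tcp_rot: [0.997, -0.072, 0.0, -0.0]
contact_force: [-0.4, -0.6, -0.3]
finger_gap: 0.143
grasp_force: 58.5
[0.50442349 0.02533625 0.06774456] 13.45
198 [0.543  0.0196 0.0834] [ 0.039   0.0001 -0.0157]
206 [0.5427 0.0196 0.094 ] [ 0.0387  0.0002 -0.0262]
214 [0.5404 0.0199 0.096 ] [ 0.0364  0.0002 -0.0282]
222 [0.5379 0.0203 0.0971] [ 0.0338  0.0002 -0.0293]
230 [0.535  0.0207 0.0971] [ 0.0309  0.0002 -0.0293]
238 [0.5323 0.0211 0.0978] [ 0.0282  0.0002 -0.0301]
246 [0.5293 0.0216 0.0975] [ 0.0252  0.0002 -0.0298]
254 [0.5264 0.022  0.0976] [ 0.0222  0.0001 -0.0299]
262 [0.5231 0.0225 0.0969] [ 0.0189  0.0001 -0.0292]
270 [0.5196 0.023  0.096 ] [ 0.0153  0.0001 -0.0282]
pointer 657 [0.07640419 0.07776762 0.07901783]
barrel ((525.8755493164062, 21.718082427978516), (27.67350959777832, 34.82343673706055), 84.3759536743164) ((526.5391845703125, 21.60308265686035), 16.781909942626953)
tilt [-0.64358859  0.06227698]
```

View pics/c8.png

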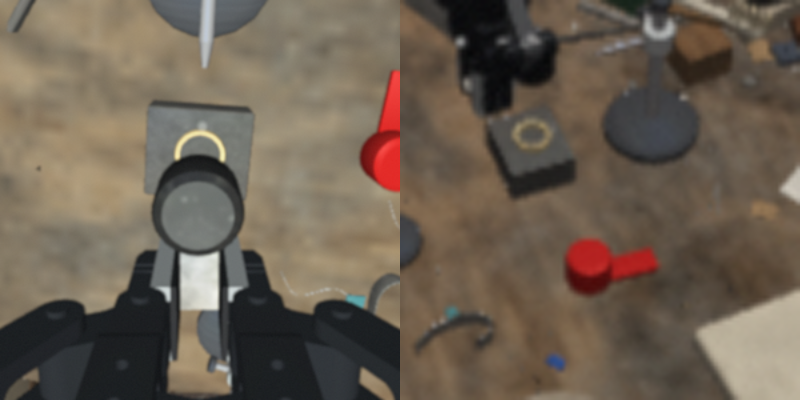

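The loupe is level and uncovered. Its lens centre is at about (0.531, 0.0215), within about 1 mm of the ring's (0.531, 0.021), and its underside is at 76 mm, level with the pointer tip. The ring is still flat on the block and nothing is touching, so I'm handing in.

```bash
python3 -c "
from cell import robot
s=robot.sense();print(s['t'],s['ee_pos'],abs(s['dq']).max(),s['grasp_force']);print(robot.close_job())"
```

```text
13.45 [0.50442349 0.02533625 0.06774456] 0.0015129365457358884 58.54480862617493
the job is handed in; nothing more can be done
None
```

The job is handed in: the ring lies flat on the middle of the block (within about 1 mm), and the arm is holding the loupe by its handle, level and still, centred over the ring to about 1 mm with its underside at the pointer tip's height (about 76 mm); the hand-in returned no verdict.

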